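Stack the keyed sample tray

ROBOT

A 6-joint arm with a two-finger parallel gripper is mounted at the origin on the work surface; the furniture and walls round the work are solid. World frame = base frame: x ahead of the robot, y to its left, z up, the work surface at z = 0. Lengths are in m, angles in rad, forces in N, time in s.
With the tool pointing down it reaches from about 0.35 to 0.775 m from the base axis. Payload 7.3 kg.
Tool frame: the origin (TCP) lies between the finger pads; the fingertips stand ahead of it and the grasp point (between the pads) lies 6 mm ahead of it (robot.tip_extent is the x of the fingertips in the tool frame, in m); x points along the fingers, z is the direction in which the jaws open and shut, and the axes are right-handed (so a half turn about x gives the same grasp; the last joint's range is limited). The gripper opens to 92 mm and grips with 3 to 60 N. Pads are 19 mm wide; open, the fingers measure 130 mm over their backs; the gripper's body (75 mm by 190 mm) begins 47 mm behind the grasp point.
Start: joints at [-0.146, 0.342, 1.524, -0, 1.275, -0.146], TCP at [0.525, 0, 0.252] pointing down, gripper open.
Joint ranges: [-2.53, 2.53], [-0.77, 2.02], [0.04, 2.7], [-1, 4.14], [0.28, 2.66], [-3.11, 3.11]. Speed limits (rad/s): [2.57, 2.57, 3.14, 3.14, 3.14, 3.14].

INTERFACE

Orientations are given as [roll, pitch, yaw] about the fixed x, y, z axes, in that order (R = Rz(yaw) Ry(pitch) Rx(roll)).
In Python, from cell import robot gives the robot as it stands. The module is installed in compiled form; this text tells all that it offers.
- The arm moves only by the shell command python3 -m creep 'ROWS' [FORCE]. ROWS is JSON, a list of rows, each an object with "translation": the shift along the tool's x, y, z in m, a list of three; "twist": the turn, a rotation vector about the tool's x, y, z in rad, a list of three; "hand": the opening in per cent of the stroke, from 0 (shut) to 100 (fully open). A call has 1 to 5 rows; each row is the pose to reach, as a shift and turn from the pose measured when the call began, along the tool's axes at that moment; what a row does not reach only later rows make up. A row lasts 1/10 s, in which the tool goes at most 50 mm and 8.59 degrees, less where a joint would pass 70% of its speed; a pose out of reach is approached as far as the arm can. A call with a gripper value outside its range is refused whole. The fingers move at their own pace and stop on an object; FORCE is the grip in N (left out, the last holds). Time passes only in rows, so rows that repeat a pose let the fingers close. It gives the time, the measured TCP pose, the force and the opening at its end, in the units of the state.
- robot.observe(): the state, without advancing time (a new reading comes with each control period).
- robot.read_camera(name): name is "scene" or "side" or "wrist"; returns the picture (480x640x3 uint8, blue, green, red); there is no depth.
- robot.calibration(name): a dict with "intrinsics" (3x3 intrinsics, pixels), "cam_to_world" (4x4, takes a point from camera to world coordinates); the wrist camera has in their place "mount" (4x4, takes a point from camera to tool coordinates, whose origin is the TCP and whose axes are the tool frame's). Camera axes: x right, y up, looking along -z (the intrinsics and any distortion apply to the point x, -y, -z); pixel columns grow to the right and rows downward; lengths in m; the calibration is good to about 2 mm. A picture is of the moment at which its call begins: read the wrist's pose just before it. calibration takes no time and is no camera call.
- robot.hand_in(): hands the job in, once; it reports no verdict.
The state is a dict: "time": time; "qpos": joint angles; "qvel": joint speeds; "joint_efforts": joint torques, N m; "tool_pos": TCP position; "tool_rot": TCP orientation; "contact_force": force on the tool from outside, world axes, zero at the start; "torque": the same for the moment, N m; "opening": finger opening in m.
Only numpy, scipy, OpenCV 4.12 (cv2) and the standard library are available. Lean on these libraries where they do the work, as an engineer would, in place of code of your own. Each camera call takes 0.05 s, during which the arm holds its last target. There are 200 camera calls.

TASK

Put the loose round tray with the carrying handle on top of the open round tray that holds the gold bangle, turned so that the notch in its flange goes down over the key on the lower tray's rim. Set it down without ramming or dropping it, so that it sits level and fully home on the rim, and let go; leave the ring box, the small steel dish and the dropper bottle with the blue cap where they are.

Things in the scene. Friction and masses are not known exactly. Their poses are not given: they have to be found in the camera images.
- base_tray: Lower tray, plain grey plastic, fixed to the worktop: round open tin, outside diameter 100 mm, inside diameter 90 mm, rim 30 mm high. Origin: centre of its underside, z up; the key stands on the rim in its -x direction. A gold bangle lies loose on its floor, well below the rim.
- key (a point): Foot of the key on the lower tray: the point on the rim's top face, 50 mm from the tray's axis in the tray's -x direction. The key is an upright tab, 8 mm wide along the rim, 45 to 56 mm from the axis, with a rounded top 13 mm above the rim.
- top_tray: Loose upper tray, grey plastic, about 150 g, 60 mm high. Origin: centre of its underside, z up; notch towards -x. Spigot dia 84 mm from z 0 to 8 (3 mm clearance all round in the lower tray), flat flange dia 100 mm from z 8 to 12 that rests on the lower rim, open wall dia 80 mm up to z 34, handle bar over the mouth. Stacked: origin 22 mm above base_tray's, same axis, same yaw.
- notch (a point): Middle of the notch at the underside of the upper tray's flange, 50 mm from the axis in the tray's -x direction. The notch is 14 mm wide (3 mm clearance either side of the key), open outward, 10 mm deep towards the axis, with a small upright cheek 10 mm high on either side.
- handle (a point): Middle of the upper tray's handle bar, 54 mm above the tray's origin. The bar is 12 mm thick along the tray's y axis (grip across this), 12 mm high, 77 mm long along the tray's x axis; below it the tray is empty down to its floor, 44 mm below the bar's underside.
- ring_box: Bystander: dark red ring box, 60x52x42 mm, origin at the centre of its underside.
- steel_dish: Bystander: small steel dish, diameter 86 mm, 16 mm high, origin at the centre of its underside.
- rinse: Bystander: dropper bottle with a blue cap, diameter 31 mm, 84 mm high, origin at the centre of its underside.
Mind the look-alikes: they are no part of the job. Leave any purple or red look-alike of the base_tray alone.

How it is judged:
At the end, for the whole second after the job is handed in: The upper tray rests, released and still, on the lower tray: axes within 7 mm, notch over the key (within 9 mm in plan), no more than 2.5 mm short of fully down, tilted less than 0.04 rad (horizontal distance between top_tray and base_tray below 0.007 m and horizontal distance between notch and key below 0.009 m and z of top_tray in the frame of base_tray between 0.019 and 0.0245 m and angle between top_tray's own z axis and vertical below 0.04 rad and linear speed of top_tray below 0.01 m/s); the robot touches nothing.
It fails at once if the upper tray is rammed onto the lower one (over 45 N) (contact force between top_tray and base_tray above 45 N).
It fails at once if the upper tray is dropped onto the lower one (falls free from more than 15 mm above its seat) (contact force between the fingers and top_tray below 0.05 N and horizontal distance between top_tray and base_tray below 0.05 m and z of top_tray in the frame of base_tray above 0.037 m and linear speed of top_tray above 0.1 m/s).
It fails at once if the ring box, the steel dish or the dropper bottle is moved more than 30 mm or the bottle is tipped over (distance of any of ring_box, steel_dish, rinse from where it was at the start of the episode above 0.03 m or angle between rinse's own z axis and vertical above 0.6 rad).
It also fails if it takes over 34 s, if anything falls off the work surface, if the arm or the gripper's body presses on something with over 40 N, if the wrist force passes 120 N, or if a joint passes its speed limit or range.

## Working session

There is one attempt and no reset: what is moved stays moved. The work goes in short steps, Python scripts to look and compute and a shell command to move; the robot and the scene stay as the last step left them, time stands still between calls to the robot, and variables do not carry over. Pictures are saved under pics/ and viewed, about 8 in all and at most 12, crops included, and the job is handed in when it is done.

```bash
mkdir -p pics; python3 - <<'E'
from cell import robot
import cv2,numpy as np
s=robot.observe();print(s['time'],s['tool_pos'],s['tool_rot'],s['opening'],robot.tip_extent)
for n in ["scene","side","wrist"]:
    cv2.imwrite(f"pics/{n}0.png",robot.read_camera(n)); c=robot.calibration(n)
    print(n,{k:np.round(v,4).tolist() for k,v in c.items()})
E
```

```text
0.0 [5.24637320e-01 7.12225318e-05 2.51038465e-01] [2.98529369 1.56926075 2.98528008] 0.09202931085501402 0.025
scene {'intrinsics': [[510.3523, 0.0, 310.575], [0.0, 510.3523, 239.4752], [0.0, 0.0, 1.0]], 'cam_to_world': [[-0.3868, 0.6985, -0.6021, -0.0806], [-0.9221, -0.2943, 0.2511, 0.509], [-0.0018, 0.6523, 0.758, 0.697], [0.0, 0.0, 0.0, 1.0]]}
side {'intrinsics': [[557.6371, 0.0, 311.7156], [0.0, 557.6371, 242.5484], [0.0, 0.0, 1.0]], 'cam_to_world': [[0.0841, 0.684, -0.7246, -0.323], [-0.9963, 0.07, -0.0495, 0.2423], [0.0168, 0.7261, 0.6873, 0.774], [0.0, 0.0, 0.0, 1.0]]}
wrist {'intrinsics': [[427.4136, 0.0, 318.158], [0.0, 427.4136, 245.9306], [0.0, 0.0, 1.0]], 'mount': [[-0.0004, 0.3013, -0.9535, -0.1324], [-0.0004, 0.9535, 0.3013, 0.0808], [1.0, 0.0005, -0.0003, -0.0009], [0.0, 0.0, 0.0, 1.0]]}
```

View pics/scene0.png

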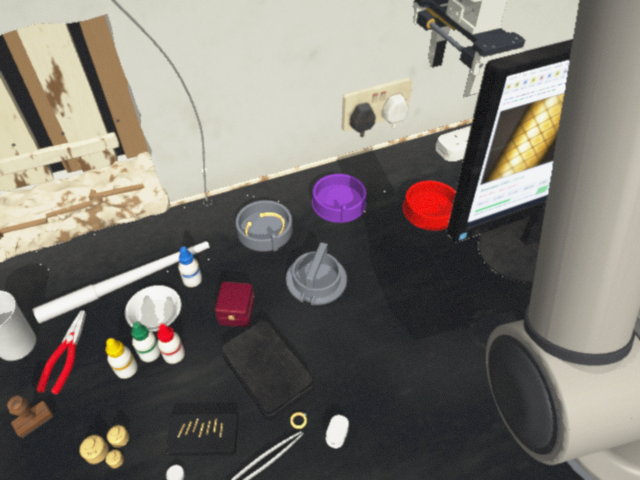

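View pics/side0.png

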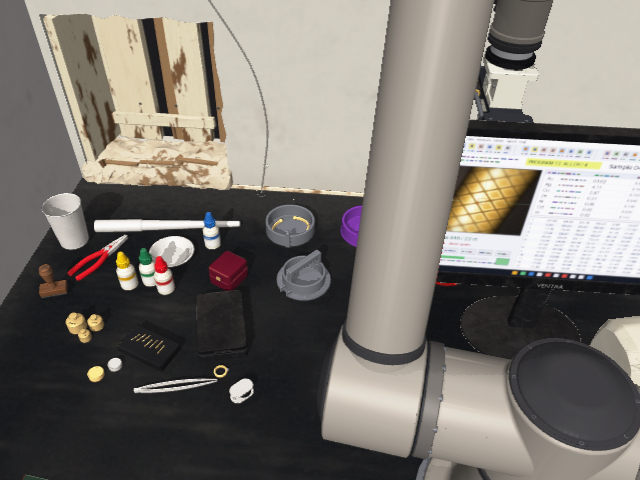

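Candidates: the grey tray with bangle, scene (264,225), is base_tray. The purple (339,197) and red (430,205) ones are look-alikes. The grey one with a handle, (316,275), is top_tray. I'll enlarge both grey trays to confirm.

```bash
cat > h.py <<'E'
import numpy as np,cv2
from cell import robot
from scipy.spatial.transform import Rotation as R
def tool(s):
    T=np.eye(4);T[:3,:3]=R.from_euler('xyz',s['tool_rot']).as_matrix();T[:3,3]=s['tool_pos'];return T
def cam(n,s=None):
    c=robot.calibration(n);K=np.array(c['intrinsics'])
    return K,(tool(s)@np.array(c['mount']) if n=='wrist' else np.array(c['cam_to_world']))
def ray(uv,K,T,z):
    uv=np.atleast_2d(np.float64(uv));d=np.c_[(uv[:,0]-K[0,2])/K[0,0],-(uv[:,1]-K[1,2])/K[1,1],-np.ones(len(uv))]@T[:3,:3].T
    o=T[:3,3];return o+d*((z-o[2])/d[:,2])[:,None]
def proj(p,K,T):
    q=(np.atleast_2d(p)-T[:3,3])@T[:3,:3];return np.c_[K[0,2]-K[0,0]*q[:,0]/q[:,2],K[1,2]+K[1,1]*q[:,1]/q[:,2]]
E
python3 - <<'E'
from h import *
a=cv2.imread('pics/scene0.png');b=cv2.imread('pics/side0.png')
A=cv2.resize(a[190:310,225:355],None,fx=4,fy=4,interpolation=cv2.INTER_CUBIC)[:, :400]
A=cv2.resize(a[190:310,230:355],(500,480),interpolation=cv2.INTER_CUBIC)
B=cv2.resize(b[195:315,260:335],(300,480),interpolation=cv2.INTER_CUBIC)
cv2.imwrite('pics/crop1.png',np.hstack([A,B]))
for n,u1,u2 in [('scene',(264,218),(317,284)),('side',(290,218),(304,283))]:
    K,T=cam(n);print(n,ray(u1,K,T,.03)[0],ray(u2,K,T,.012)[0])
E
```

```text
scene [0.52827079 0.34530046 0.03      ] [0.37012742 0.30982234 0.012     ]
side [0.52921627 0.3460218  0.03      ] [0.37063864 0.30229933 0.012     ]
```

View pics/crop1.png

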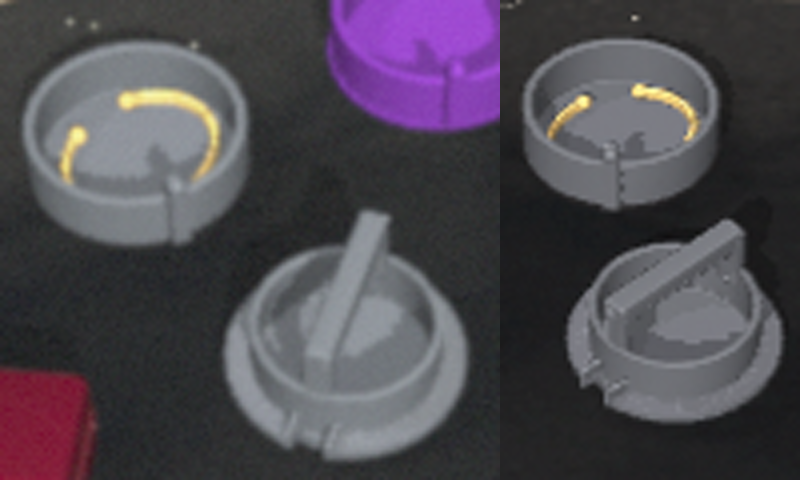

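```bash
python3 - <<'E'
from h import *
def s(p): return [230+p[0]/4,190+p[1]/4]
def d(p): return [260+(p[0]-500)/4,195+p[1]/4]
for n,f,P in [('scene',s,dict(base=((135,121),.03),keytop=((177,183),.041),h1=((375,213),.06),h2=((320,354),.06),notch=((311,440),.012),fl=((346,347),.012))),
  ('side',d,dict(base=((621,105),.03),keytop=((611,150),.041),h1=((733,228),.06),h2=((617,302),.06),notch=((600,382),.012),fl=((675,333),.012)))]:
    K,T=cam(n);Q={k:ray(f(p),K,T,z)[0] for k,(p,z) in P.items()}
    for k,v in Q.items():print(n,k,v.round(4))
    for nm,a in [('key dir',Q['keytop']-Q['base']),('handle',Q['h2']-Q['h1']),('notch',Q['notch']-(Q['h1']+Q['h2'])/2)]:
        print(nm,np.degrees(np.arctan2(a[1],a[0])),np.hypot(*a[:2]))
    print('hmid',(Q['h1']+Q['h2'])/2)
c=robot.observe();print(tool(c).round(3)); print(c['qpos'])
E
```

```text
scene base [0.5233 0.3475 0.03  ]
scene keytop [0.4722 0.3456 0.041 ]
scene h1 [0.4094 0.2813 0.06  ]
scene h2 [0.3523 0.3296 0.06  ]
scene notch [0.3469 0.336  0.012 ]
scene fl [0.3841 0.3047 0.012 ]
key dir -177.8780760409296 0.05105976997177141
handle 139.78326631219727 0.07480918897021713
notch 138.1098936993262 0.04564659389926185
hmid [0.38088271 0.3054847  0.06      ]
side base [0.5193 0.3444 0.03  ]
side keytop [0.4734 0.344  0.041 ]
side h1 [0.4059 0.2798 0.06  ]
side h2 [0.3541 0.3273 0.06  ]
side notch [0.3488 0.335  0.012 ]
side fl [0.3825 0.3039 0.012 ]
key dir -179.51869565016608 0.04595318849334989
handle 137.4845062690931 0.07026927650166363
notch 134.70424407547895 0.04425244960044164
hmid [0.37996403 0.3035271  0.06      ]
[[-0.001 -0.     1.     0.525]
 [ 0.     1.     0.     0.   ]
 [-1.     0.    -0.001  0.251]
 [ 0.     0.     0.     1.   ]]
[-1.45987677e-01  3.42591806e-01  1.52473332e+00  2.54276876e-05
  1.27541662e+00 -1.46010509e-01]
```

```bash
python3 -m creep '[{"translation":[0,0.04,-0.02],"twist":[-0.12,0,0],"hand":60},{"translation":[0,0.08,-0.04],"twist":[-0.24,0,0],"hand":50},{"translation":[0.01,0.12,-0.06],"twist":[-0.36,0,0],"hand":45},{"translation":[0.02,0.16,-0.08],"twist":[-0.48,0,0],"hand":45},{"translation":[0.02,0.16,-0.08],"twist":[-0.48,0,0],"hand":45}]' 20
```

```text
time: 0.65
tool_pos: [0.4414, 0.1636, 0.2301]
tool_rot: [2.487, 1.566, 2.975]
contact_force: [1.4, -0.3, -0.5]
opening: 0.0564
```

```bash
python3 - <<'E'
from h import *
T=tool(robot.observe());t=np.array([.381,.305,.21])
print(robot.observe()['tool_pos'],T[:3,:3].T@(t-T[:3,3]),np.degrees(np.arctan2(T[1,2],T[0,2])))
E
```

```text
[0.44137241 0.16358617 0.23010321] [0.02053325 0.15314953 0.0130554 ] 27.958385521486587
```

```bash
python3 -m creep '[{"translation":[0.01,0.04,0.003],"twist":[-0.1,0,0],"hand":45},{"translation":[0.02,0.08,0.006],"twist":[-0.2,0,0],"hand":45},{"translation":[0.02,0.12,0.01],"twist":[-0.3,0,0],"hand":45},{"translation":[0.02,0.153,0.013],"twist":[-0.35,0,0],"hand":45},{"translation":[0.02,0.153,0.013],"twist":[-0.35,0,0],"hand":45}]'
python3 - <<'E'
from h import *
s=robot.observe();im=robot.read_camera('wrist');T=tool(s)
print(s['tool_pos'],T[:3,:3].round(3).tolist(),s['opening']);np.save('s1.npy',T)
cv2.imwrite('pics/w1.png',im)
E
```

```text
time: 1.15
tool_pos: [0.38, 0.3072, 0.2104]
tool_rot: [2.025, 1.565, 2.867]
contact_force: [1.3, -0.6, -0.7]
opening: 0.0411
[0.37996246 0.30721195 0.21042236] [[-0.005, -0.746, 0.666], [0.002, 0.666, 0.746], [-1.0, 0.005, -0.002]] 0.04111368364297745
```

View pics/w1.png

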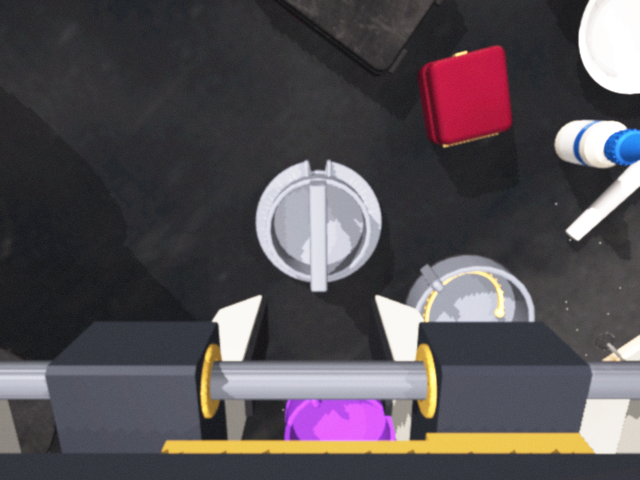

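```bash
python3 - <<'E'
from h import *
T=np.load('s1.npy');c=robot.calibration('wrist');K=np.array(c['intrinsics']);W=T@np.array(c['mount'])
im=cv2.imread('pics/w1.png');g=im[...,1].astype(int)
for r in (190,205,220,240,260,275,288): print(r,g[r,300:336].tolist())
for r in (165,170,222): print(r,g[r,250:390:3].tolist())
h=ray([[317.5,181],[319,280]],K,W,.06);print(h,h.mean(0))
n=ray([[319,170]],K,W,.012);print('notch',n)
f=ray([[256,222],[382,222],[319,160]],K,W,.012);print('flange',f)
a=h[0]-h[1];print(np.degrees(np.arctan2(a[1],a[0])),np.hypot(*a[:2]))
E
```

```text
190 [171, 177, 178, 182, 178, 174, 171, 167, 167, 181, 206, 222, 226, 227, 228, 226, 227, 228, 226, 225, 225, 225, 223, 214, 200, 170, 155, 161, 165, 163, 166, 163, 166, 163, 166, 165]
205 [184, 183, 183, 179, 179, 181, 180, 178, 168, 179, 201, 219, 227, 227, 226, 226, 225, 225, 225, 222, 226, 223, 223, 219, 204, 175, 151, 153, 165, 164, 167, 166, 166, 165, 164, 164]
220 [183, 182, 185, 182, 184, 183, 181, 178, 172, 177, 197, 216, 225, 228, 226, 228, 227, 225, 226, 226, 226, 223, 224, 220, 207, 179, 156, 164, 179, 191, 200, 197, 183, 183, 188, 203]
240 [182, 183, 182, 178, 186, 188, 200, 214, 220, 209, 197, 211, 223, 227, 227, 227, 225, 226, 225, 226, 226, 224, 224, 219, 210, 183, 169, 190, 219, 226, 226, 226, 226, 222, 223, 222]
260 [173, 189, 211, 222, 227, 226, 227, 227, 223, 212, 195, 206, 218, 227, 227, 227, 227, 226, 223, 226, 226, 223, 221, 220, 211, 189, 172, 184, 207, 213, 214, 214, 215, 214, 215, 211]
275 [205, 215, 214, 215, 212, 206, 200, 198, 193, 193, 190, 197, 217, 224, 228, 227, 226, 226, 227, 224, 223, 223, 225, 224, 213, 189, 157, 134, 147, 152, 155, 157, 165, 173, 
[... 438 characters left out ...]
8, 228, 228, 228, 229, 215, 217, 206, 135, 91, 153, 149, 126, 170, 221, 173, 197, 226, 225, 226, 226, 222, 172, 59, 48, 50, 50, 50, 48, 49, 49, 42, 46, 48, 45]
222 [38, 45, 174, 216, 217, 211, 225, 128, 136, 166, 166, 171, 181, 179, 180, 183, 180, 182, 183, 179, 198, 227, 226, 226, 224, 182, 193, 223, 217, 213, 174, 164, 168, 163, 162, 177, 201, 187, 117, 221, 189, 179, 192, 220, 66, 37, 48]
[[0.35002925 0.33104923 0.06      ]
 [0.40323688 0.28488207 0.06      ]] [0.37663306 0.30796565 0.06      ]
notch [[0.3497678  0.33255169 0.012     ]]
flange [[0.34699739 0.26763062 0.012     ]
 [0.41392095 0.34261632 0.012     ]
 [0.34411306 0.33759981 0.012     ]]
139.05249702330255 0.07044472133803413
```

```bash
python3 -m creep '[{"translation":[0.03,-0.001,0],"twist":[0,0,0],"hand":45},{"translation":[0.06,-0.001,0],"twist":[0,0,0],"hand":45},{"translation":[0.09,-0.001,0],"twist":[0,0,0],"hand":45},{"translation":[0.12,-0.001,0],"twist":[-0.01,0,0],"hand":45},{"translation":[0.138,-0.001,0],"twist":[-0.01,0,0],"hand":45}]' 25
python3 -m creep '[{"translation":[0.01,0,0],"twist":[0,0,0],"hand":45},{"translation":[0.01,0,0],"twist":[0,0,0],"hand":45}]'
```

```text
time: 1.7
tool_pos: [0.3809, 0.3031, 0.0704]
tool_rot: [2.458, 1.563, -2.978]
contact_force: [0.7, -0.8, -0.6]
opening: 0.0413
time: 1.9
tool_pos: [0.3809, 0.3015, 0.0592]
tool_rot: [2.588, 1.561, -2.85]
contact_force: [0.1, -0.4, 1.0]
opening: 0.0412
```

```bash
python3 -m creep '[{"translation":[-0.004,0,0],"twist":[0,0,0],"hand":45},{"translation":[-0.004,0,0],"twist":[0,0,0],"hand":45}]'; python3 - <<'E'
from h import *
s=robot.observe();T=tool(s);print(T[:3,:3].round(3).tolist(),T[:3,:3].T@(np.array([.380,.305,.063])-T[:3,3]),np.degrees(np.arctan2(T[1,1],T[0,1])))
E
```

```text
time: 2.1
tool_pos: [0.382, 0.3017, 0.0646]
tool_rot: [2.526, 1.563, -2.913]
contact_force: [0.6, -0.8, -0.7]
opening: 0.0414
[[-0.007, -0.747, 0.664], [-0.002, 0.664, 0.747], [-1.0, 0.004, -0.006]] [0.00165646 0.00368218 0.00115116] 138.373677800736
```

Shift along the bar by 3 mm, square up, then close.

```bash
python3 -m creep '[{"translation":[0.001,0.004,0.001],"twist":[0,0.006,0.004],"hand":45},{"translation":[0.001,0.004,0.001],"twist":[0,0.006,0.004],"hand":25},{"translation":[0.001,0.004,0.001],"twist":[0,0.006,0.004],"hand":5},{"translation":[0.001,0.004,0.001],"twist":[0,0.006,0.004],"hand":0},{"translation":[0.001,0.004,0.001],"twist":[0,0.006,0.004],"hand":0}]' 30
python3 -m creep '[{"translation":[0,0,0],"twist":[0,0,0],"hand":0},{"translation":[0,0,0],"twist":[0,0,0],"hand":0},{"translation":[0,0,0],"twist":[0,0,0],"hand":0}]'
```

```text
time: 2.6
tool_pos: [0.3797, 0.3052, 0.0637]
tool_rot: [2.537, 1.556, -2.902]
contact_force: [1.0, 1.3, 1.0]
opening: 0.0138
time: 2.9
tool_pos: [0.3798, 0.3052, 0.0637]
tool_rot: [2.53, 1.556, -2.909]
contact_force: [0.2, 0.2, -0.2]
opening: 0.0115
```

```bash
python3 -m creep '[{"translation":[-0.01,0,0],"twist":[0,0,0],"hand":0},{"translation":[-0.03,0,0],"twist":[0,0,0],"hand":0},{"translation":[-0.055,0,0],"twist":[0,0,0],"hand":0},{"translation":[-0.08,0,0],"twist":[0,0,0],"hand":0},{"translation":[-0.10,0,0],"twist":[0,0,0],"hand":0}]'
python3 - <<'E'
from h import *
s=robot.observe();T=tool(s);print(s['opening'],T[:3,:3].round(3).tolist(),T[:3,:3].T@(np.array([.521,.346,.17])-T[:3,3]),np.degrees(np.arctan2(T[1,1],T[0,1])))
E
```

```text
time: 3.4
tool_pos: [0.3811, 0.3055, 0.1655]
tool_rot: [2.517, 1.557, -2.921]
contact_force: [1.3, -0.3, -1.5]
opening: 0.0115
0.011510430088785429 [[-0.014, -0.747, 0.664], [-0.003, 0.664, 0.747], [-1.0, 0.008, -0.011]] [-0.00650159 -0.07762128  0.12313027] 138.37128378069616
```

```bash
cat >> h.py <<'E'
RG=R.from_euler('xyz',[2.53,1.556,-2.909])  # tool orientation when it gripped the level tray (notch at 138.4..139 deg)
def go(x,y,z,dyaw):
    T=tool(robot.observe());Rn=R.from_matrix(T[:3,:3])
    print('trans',(T[:3,:3].T@(np.array([x,y,z])-T[:3,3])).round(4),'twist',(Rn.inv()*R.from_euler('z',dyaw,degrees=True)*RG).as_rotvec().round(4))
E
python3 -c "
from h import *
go(.521,.346,.145,42)"
```

```text
trans [ 0.0185 -0.0778  0.1234] twist [-0.7329  0.0069 -0.0082]
```

```bash
python3 -m creep '[{"translation":[0,-0.01,0.02],"twist":[-0.1,0,0],"hand":0},{"translation":[0,-0.025,0.045],"twist":[-0.22,0,0],"hand":0},{"translation":[0,-0.04,0.07],"twist":[-0.34,0,0],"hand":0},{"translation":[0,-0.055,0.095],"twist":[-0.46,0.003,-0.004],"hand":0},{"translation":[0,-0.072,0.115],"twist":[-0.56,0.007,-0.008],"hand":0}]'
python3 -c "
from h import *
go(.521,.346,.145,42)"
```

```text
time: 3.9
tool_pos: [0.5122, 0.344, 0.164]
tool_rot: [2.665, 1.555, -2.209]
contact_force: [0.6, 0.0, -0.8]
opening: 0.0119
trans [ 0.0189 -0.0086  0.0036] twist [-0.1679 -0.0008 -0.0011]
```

```bash
python3 -m creep '[{"translation":[0.01,-0.005,0.002],"twist":[-0.1,0,0],"hand":0},{"translation":[0.018,-0.0086,0.0036],"twist":[-0.168,0,0],"hand":0},{"translation":[0.019,-0.0086,0.0036],"twist":[-0.168,0,0],"hand":0},{"translation":[0.019,-0.0086,0.0036],"twist":[-0.168,0,0],"hand":0}]'
python3 - <<'E'
from h import *
go(.521,.346,.145,42)
a=robot.read_camera('scene');b=robot.read_camera('side')
cv2.imwrite('pics/scene2.png',a);cv2.imwrite('pics/side2.png',b)
A=cv2.resize(a[130:280,205:335],(520,600),interpolation=cv2.INTER_CUBIC)[:,:400+0]
B=cv2.resize(b[120:270,240:340],(400,600),interpolation=cv2.INTER_CUBIC)
cv2.imwrite('pics/crop2.png',np.hstack([A,B]))
E
```

```text
time: 4.3
tool_pos: [0.5206, 0.3458, 0.1449]
tool_rot: [2.465, 1.554, -2.243]
contact_force: [-0.3, 0.6, -1.0]
opening: 0.0118
trans [-0.0001 -0.0004  0.0002] twist [-0.0018 -0.0012 -0.0023]
```

View pics/crop2.png

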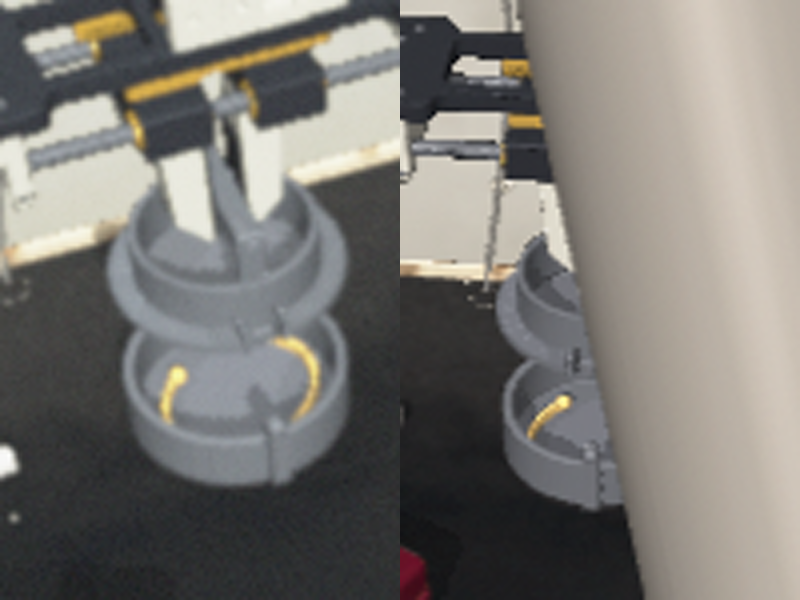

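```bash
cat >> h.py <<'E'
from scipy.optimize import least_squares
def fit(P,r,guess):
    f=lambda c:np.hypot(P[:,0]-c[0],P[:,1]-c[1])-r
    o=least_squares(f,guess,loss='soft_l1',f_scale=.001);return o.x.round(4),(1e3*np.abs(f(o.x))).mean().round(2)
def sil(im,seed,th=72):
    m=((im.max(2)>th)&(im.max(2).astype(int)-im.min(2)<40)).astype(np.uint8)
    n,l,st,_=cv2.connectedComponentsWithStats(m)
    lab=l[seed[1],seed[0]];c,_=cv2.findContours((l==lab).astype(np.uint8),cv2.RETR_EXTERNAL,cv2.CHAIN_APPROX_NONE)
    c=max(c,key=len)[:,0].astype(float);return c,st[lab]
def half(c,K,T,z,cen,back,r0=.05):
    # keep silhouette points on the far (back) or near half of the circle, as seen from the camera
    P=ray(c,K,T,z)[:,:2];v=np.array(cen)-T[:2,3];v/=np.hypot(*v);d=P-cen;s=d@v
    return P[(s>.008 if back else s<-.008)&(abs(np.hypot(*d.T)-r0)<.008)]
E
python3 - <<'E'
from h import *
Tw=np.load('s1.npy')
for n,f,seedb,seedt in [('scene','scene0',(240,238),(345,290)),('side','side0',(270,225),(322,290)),('wrist','w1',(415,310),(265,222))]:
    im=cv2.imread(f'pics/{f}.png');K,T=cam(n,robot.observe())
    if n=='wrist':T=Tw@np.array(robot.calibration('wrist')['mount'])
    for nm,seed,z,cen,back in [('base rim',seedb,.03,(.521,.346),True),('base foot',seedb,.0,(.521,.346),False),('flange',seedt,.012,(.38,.305),True),('flange near',seedt,.008,(.38,.305),False)]:
        c,st=sil(im,seed);P=half(c,K,T,z,cen,back)
        print(n,nm,st[:4],len(P),fit(P,.05,cen) if len(P)>8 else '')
E
```

```text
scene base rim [235 200  58  52] 68 (array([0.5255, 0.3474]), np.float64(0.77))
scene base foot [235 200  58  52] 59 (array([0.5274, 0.347 ]), np.float64(0.75))
scene flange [  0   0 636 480] 0 
scene flange near [  0   0 636 480] 0 
side base rim [266 204  49  44] 54 (array([0.5226, 0.346 ]), np.float64(0.8))
side base foot [266 204  49  44] 34 (array([0.5293, 0.3474]), np.float64(1.08))
side flange [276 250  55  51] 33 (array([0.3841, 0.3053]), np.float64(1.68))
side flange near [276 250  55  51] 59 (array([0.3836, 0.305 ]), np.float64(0.81))
wrist base rim [210 223 430 232] 150 (array([0.5206, 0.3499]), np.float64(3.48))
wrist base foot [210 223 430 232] 130 (array([0.5235, 0.3454]), np.float64(1.01))
wrist flange [255 159 127 134] 151 (array([0.3811, 0.3037]), np.float64(0.54))
wrist flange near [255 159 127 134] 170 (array([0.3802, 0.3047]), np.float64(1.17))
```

```bash
python3 -c "
from h import *
go(.523,.3463,.112,42)"
python3 - <<'E'
from h import *
im=robot.read_camera('wrist');cv2.imwrite('pics/w2.png',im)
E
```

```text
trans [ 0.0335 -0.0025  0.0007] twist [-0.0011 -0.0005 -0.0008]
```

View pics/w2.png

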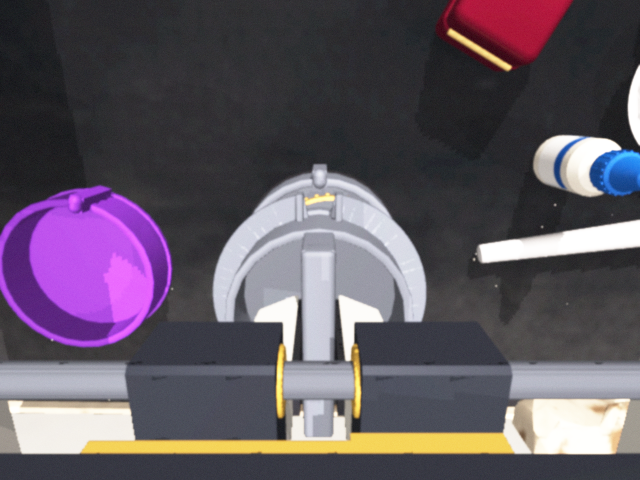

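Key top at (320,172) and notch mid at (319.5,~207), between cheeks at 301 and 338. They line up laterally; now I'll compute both positions.

```bash
python3 - <<'E'
from h import *
im=cv2.imread('pics/w2.png')
K,T=cam('wrist',robot.observe())
print('key',ray([[320,167],[320,185],[313,175],[327,175]],K,T,.042))
c=np.array([[214,288],[427,288],[235,232],[405,232],[260,206],[380,206]])
print('flange',ray(c,K,T,.0933),fit(ray(c,K,T,.0933)[:,:2],.05,(.52,.346)))
print('notch',ray([[319.5,200]],K,T,.0933))
# base near wall: rim points visible
for y in (176,180,185,190): 
    r=im[y,240:400,1].astype(int); print(y,np.flatnonzero(r>80)[[0,-1]]+240, [int(v) for v in r[68:92]])
cv2.imwrite('pics/crop3.png',cv2.resize(im[150:240,210:430],(792,324),interpolation=cv2.INTER_CUBIC))
E
```

```text
key [[0.46667386 0.34443613 0.042     ]
 [0.47656566 0.34450135 0.042     ]
 [0.47106773 0.34060393 0.042     ]
 [0.47101288 0.34832423 0.042     ]]
flange [[0.51738686 0.29545687 0.0933    ]
 [0.51630188 0.39513267 0.0933    ]
 [0.4900549  0.30675411 0.0933    ]
 [0.48937218 0.38315692 0.0933    ]
 [0.47804789 0.31845329 0.0933    ]
 [0.47761987 0.37141006 0.0933    ]] (array([0.5208, 0.3453]), np.float64(0.42))
notch [[0.4751546  0.34474463 0.0933    ]]
176 [295 347] [153, 148, 136, 124, 123, 141, 163, 179, 199, 213, 222, 227, 228, 224, 217, 203, 188, 169, 151, 153, 156, 156, 157, 156]
180 [285 356] [216, 222, 216, 197, 163, 143, 161, 180, 194, 201, 211, 212, 213, 208, 202, 192, 183, 165, 176, 207, 227, 232, 230, 229]
185 [278 364] [186, 186, 182, 172, 165, 162, 141, 134, 146, 156, 158, 158, 158, 154, 146, 134, 137, 162, 187, 195, 194, 194, 195, 197]
190 [271 371] [176, 172, 169, 167, 172, 172, 174, 174, 172, 171, 171, 169, 171, 165, 161, 164, 166, 172, 171, 175, 175, 174, 176, 175]
```

View pics/crop3.png

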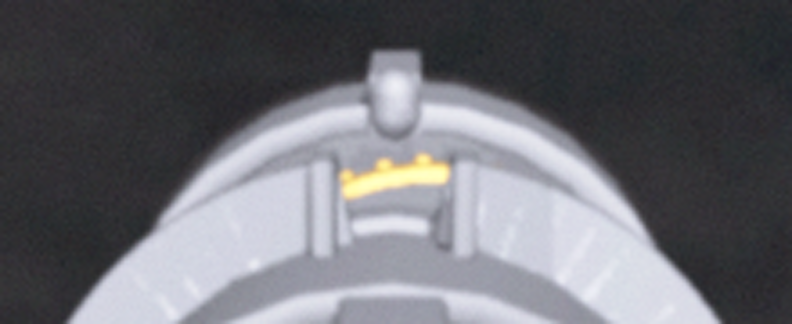

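```bash
python3 - <<'E'
from h import *
K,T=cam('wrist',robot.observe())
c=np.array([[165,215],[200,178],[240,147],[300,117],[345,106],[450,106],[490,115],[550,147],[600,185],[640,228]])/3.6+[210,150]
P=ray(c,K,T,.03)[:,:2];f=fit(P,.05,(.52,.346));print('rim',f, np.hypot(*(P-f[0]).T).round(4))
c=np.array([[68,322],[105,285],[160,237],[215,200],[260,178],[530,180],[590,206],[650,245],[715,315]])/3.6+[210,150]
P=ray(c,K,T,.0933)[:,:2];print('flange',fit(P,.05,(.52,.346)))
# key: sides centre, and notch cheek centre
print('key',ray(np.array([[395,105]])/3.6+[210,150],K,T,.043),'notch',ray(np.array([[392,162]])/3.6+[210,150],K,T,.1013))
E
```

```text
rim (array([0.5248, 0.3448]), np.float64(0.31)) [0.0496 0.0497 0.0499 0.0503 0.0503 0.0503 0.0505 0.0497 0.0496 0.0498]
flange (array([0.5224, 0.3453]), np.float64(0.19))
key [[0.47319183 0.34433533 0.043     ]] notch [[0.47149999 0.34454827 0.1013    ]]
```

```bash
python3 -m creep '[{"translation":[0.015,-0.0024,0],"twist":[0,0,0],"hand":0},{"translation":[0.03,-0.0024,0],"twist":[0,0,0],"hand":0},{"translation":[0.034,-0.0024,0],"twist":[0,0,0],"hand":0},{"translation":[0.034,-0.0024,0],"twist":[0,0,0],"hand":0}]'
python3 - <<'E'
from h import *
go(.523,.3454,.100,42);go(.523,.3454,.086,42)
a=robot.read_camera('scene');w=robot.read_camera('wrist');K,T=cam('wrist',robot.observe())
np.save('s3.npy',T)
A=cv2.resize(a[150:270,215:315],(400,480),interpolation=cv2.INTER_CUBIC)
B=cv2.resize(w[140:260,220:420],(400,240),interpolation=cv2.INTER_CUBIC)
cv2.imwrite('pics/w3.png',w);cv2.imwrite('pics/crop4.png',np.hstack([A,np.vstack([B,0*B])]))
E
```

```text
time: 4.85
tool_pos: [0.5225, 0.3454, 0.1105]
tool_rot: [2.461, 1.553, -2.245]
contact_force: [-0.0, -1.0, -1.2]
opening: 0.0115
trans [ 0.0105 -0.0006  0.0002] twist [-0.001  -0.0013 -0.0024]
trans [ 0.0245 -0.0008  0.0004] twist [-0.001  -0.0013 -0.0024]
```

View pics/crop4.png

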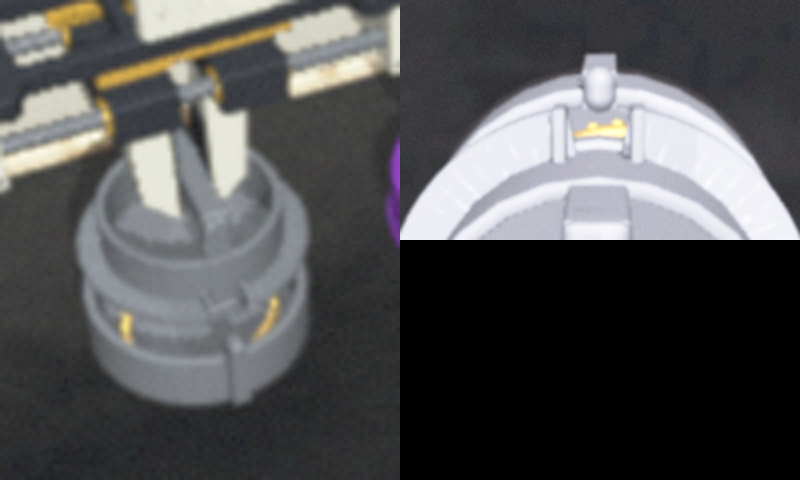

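Well aligned. I'll descend in small steps and watch the force.

```bash
python3 -m creep '[{"translation":[0.005,-0.0006,0],"twist":[0,-0.001,-0.002],"hand":0},{"translation":[0.010,-0.0006,0],"twist":[0,-0.001,-0.002],"hand":0},{"translation":[0.014,-0.0006,0],"twist":[0,-0.001,-0.002],"hand":0},{"translation":[0.017,-0.0006,0],"twist":[0,-0.001,-0.002],"hand":0},{"translation":[0.018,-0.0006,0],"twist":[0,-0.001,-0.002],"hand":0}]'
python3 -c "
from h import *
go(.523,.3454,.086,42)"
```

```text
time: 5.45
tool_pos: [0.5235, 0.3454, 0.0934]
tool_rot: [2.583, 1.557, -2.124]
contact_force: [-0.6, -0.6, -1.3]
opening: 0.0119
trans [0.0074 0.0004 0.0001] twist [-0.0009  0.0005  0.0012]
```

```bash
python3 -m creep '[{"translation":[0.0015,0,0],"twist":[0,0,0],"hand":0},{"translation":[0.003,0,0],"twist":[0,0,0],"hand":0},{"translation":[0.0045,0,0],"twist":[0,0,0],"hand":0},{"translation":[0.0055,0,0],"twist":[0,0,0],"hand":0},{"translation":[0.0055,0,0],"twist":[0,0,0],"hand":0}]'
```

```text
time: 5.95
tool_pos: [0.5233, 0.3453, 0.0877]
tool_rot: [2.574, 1.557, -2.133]
contact_force: [0.2, -0.5, -2.1]
opening: 0.0117
```

```bash
python3 -m creep '[{"translation":[0.001,0,0],"twist":[0,0,0],"hand":0},{"translation":[0.001,0,0],"twist":[0,0,0],"hand":0}]'
```

```text
time: 6.15
tool_pos: [0.5233, 0.3453, 0.0867]
tool_rot: [2.57, 1.557, -2.137]
contact_force: [0.2, -0.2, -2.0]
opening: 0.0117
```

```bash
python3 -m creep '[{"translation":[0.001,0,0],"twist":[0,0,0],"hand":0},{"translation":[0.001,0,0],"twist":[0,0,0],"hand":0}]'
```

```text
time: 6.35
tool_pos: [0.5234, 0.3453, 0.0857]
tool_rot: [2.582, 1.557, -2.125]
contact_force: [0.2, -1.1, -1.6]
opening: 0.0113
```

```bash
python3 -m creep '[{"translation":[0.0007,0,0],"twist":[0,0,0],"hand":0},{"translation":[0.0007,0,0],"twist":[0,0,0],"hand":0}]'
```

```text
time: 6.55
tool_pos: [0.5234, 0.3453, 0.0857]
tool_rot: [2.601, 1.557, -2.106]
contact_force: [-2.1, -1.8, 4.0]
opening: 0.012
```

Contact came at exactly the expected seated height (0.0857). Release.

```bash
python3 -m creep '[{"translation":[0,0,0],"twist":[0,0,0],"hand":12},{"translation":[0,0,0],"twist":[0,0,0],"hand":20},{"translation":[0,0,0],"twist":[0,0,0],"hand":35},{"translation":[0,0,0],"twist":[0,0,0],"hand":45},{"translation":[0,0,0],"twist":[0,0,0],"hand":45}]'
python3 -m creep '[{"translation":[-0.01,0,0],"twist":[0,0,0],"hand":45},{"translation":[-0.03,0,0],"twist":[0,0,0],"hand":45},{"translation":[-0.06,0,0],"twist":[0,0,0],"hand":45},{"translation":[-0.1,0,0],"twist":[0,0,0],"hand":45},{"translation":[-0.12,0,0],"twist":[0,0,0],"hand":45}]'
python3 - <<'E'
from h import *
w=robot.read_camera('wrist');a=robot.read_camera('scene');K,T=cam('wrist',robot.observe());np.save('s4.npy',T)
cv2.imwrite('pics/w4.png',w)
A=cv2.resize(a[170:270,220:310],(360,400),interpolation=cv2.INTER_CUBIC)
B=cv2.resize(w[140:310,230:410],(424,400),interpolation=cv2.INTER_CUBIC)
cv2.imwrite('pics/crop5.png',np.hstack([A,B]))
E
```

```text
time: 7.05
tool_pos: [0.5235, 0.3454, 0.0856]
tool_rot: [2.604, 1.557, -2.103]
contact_force: [-0.7, 0.7, -0.4]
opening: 0.0378
time: 7.55
tool_pos: [0.5253, 0.3474, 0.2102]
tool_rot: [2.949, 1.562, -1.758]
contact_force: [0.4, -0.6, -0.1]
opening: 0.0415
```

View pics/crop5.png

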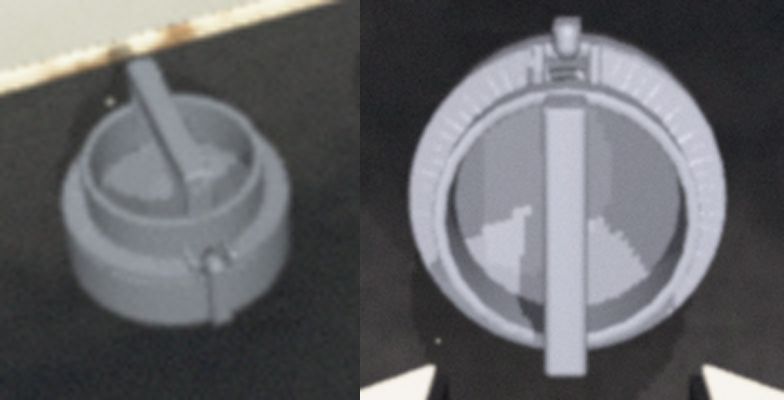

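Picture 9: the key stands between the cheeks, the flange is concentric with and flush on the rim, and the tray is level.

```bash
python3 -m creep '[{"translation":[0,0,0],"twist":[0,0,0],"hand":45},{"translation":[0,0,0],"twist":[0,0,0],"hand":45}]'; python3 -c "
from cell import robot
print(robot.hand_in())"
```

```text
time: 7.85
tool_pos: [0.5256, 0.3474, 0.2097]
tool_rot: [3.097, 1.563, -1.61]
contact_force: [0.4, 0.7, -0.2]
opening: 0.0414
the job is handed in; nothing more can be done
None
```

I gripped the loose tray by its handle, turned it about 42°, and lowered it onto the grey tray with the bangle. I then let go, backed off about 120 mm and handed in at 7.85 s of the 34 s allowed. `hand_in()` gives no verdict, so I don't know the official result.

- **Seating:** contact came with the tool at z = 0.0857 m, which is where a fully seated tray should put it. The force reading changed by about 6 N, far below the 45 N limit.
- **Final pictures:** after release, the scene and wrist views show the key standing between the notch cheeks. The flange looks flush and concentric on the rim, and the tray looks level. I judged this by eye and did not measure it again.
- **Disagreements:** the cameras differed by several mm on the lower tray's position (x from 0.519 to 0.529). I aligned on the close wrist view of key and notch, which called for a 2.4 mm correction before lowering. The first approach to the handle went about 4 mm too low; I corrected it before gripping, and forces stayed around 1 N.
- **Bystanders:** the arm went nowhere near the ring box, dish or bottle at low height, but I did not measure their positions again at the end.

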